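# Refill the empty lane of the pot rack

## Robot

A 7-joint arm with a two-finger parallel gripper is mounted at the origin on the work surface. World frame = base frame: x ahead of the robot, y to its left, z up, the work surface at z = 0. Lengths are in m, angles in rad, forces in N, time in s.
With the tool pointing down it reaches from about 0.4 to 0.875 m from the base axis. Payload 6.5 kg.
Tool frame: the origin (TCP) lies on the front face of the gripper's body, between the roots of the fingers; the fingertips stand 64 mm ahead of it and the grasp point (between the pads) lies 45 mm ahead of it; z points along the fingers, y is the line along which they close (so a half turn about z gives the same grasp; the last joint's range is limited). The gripper opens to 88 mm and grips with 3 to 60 N. Pads are 18 mm wide; open, the fingers measure 123 mm over their backs; the gripper's body (75 mm by 187 mm) begins 45 mm behind the grasp point.
Start: joints at [-1.305, 0.536, -0.004, 1.538, 0.003, 1.067, -0.071], TCP at [0.212, 0.615, 0.303] pointing down, gripper open.
Joint ranges: [-2.7, 2.7], [-0.37, 2.16], [-1.27, 1.26], [0.24, 2.4], [-1.31, 4.45], [0.19, 1.91], [-2.76, 2.76]. Speed limits (rad/s): [2.39, 2.39, 3.14, 3.14, 3.14, 3.14, 3.14].

## Interface

Orientations are given as [roll, pitch, yaw] about the fixed x, y, z axes, in that order (R = Rz(yaw) Ry(pitch) Rx(roll)).
In Python, from rig import r gives the robot as it stands.
- The arm moves only by the tool arm_command, never from a script. Its argument "motion" is a list that holds one entry, the list of rows, each a list of 7 numbers: the shift along the tool's x, y, z in mm, then the turn, a rotation vector about the tool's x, y, z in degrees, then the finger opening in mm, from 0 to 88.1. A call has exactly 8 rows; each row shifts and turns the commanded pose from where the row before left it, along the tool's axes as they then stand; what a row does not reach is not made up. A row lasts 1/12 s, in which the tool goes at most 41.7 mm and 7.16 degrees, less where a joint would pass 70% of its speed; a pose out of reach is approached as far as the arm can. A call with a gripper value outside its range is refused whole. The fingers move at their own pace and stop on an object; "force" is the grip in N (left out, the last holds). Time passes only in rows, so rows that do not move let the fingers close, or fill a call up. It gives the time, the measured TCP pose, the force, the opening and the grip force at its end, in the units of the state.
- r.get_state(): the state, without advancing time (a new reading comes with each control period).
- r.capture(name): name is "scene" or "top" or "wrist"; returns a dict with "pixels" (420x560x3 uint8, red, green, blue), "fovy" (degrees; the focal length in pixels is half the picture's height over the tangent of half this angle, whatever the lens; pixels are square), "cx", "cy" (the principal point, pixels), "position" and "rotation" of the camera in the world. Camera axes: x right, y down, z forward; pixel columns grow to the right and rows downward; lengths in m; the calibration is good to about 2 mm. A picture is of the moment at which its call begins. There is no depth.
- r.job_done(): hands the job in; it is judged then, once.
The state is a dict: "t": time; "joints": joint angles; "dq": joint speeds; "effort": joint torques, N m; "eef_pos": TCP position; "tcp_rot": TCP orientation; "wrist_force": force on the tool from outside, world axes, zero at the start; "ft_torque": the same for the moment, N m; "width": finger opening in m; "grip_force": force on a finger pad.
Only numpy, scipy, OpenCV 4.12 (cv2) and the standard library are available. Lean on these libraries where they do the work, as an engineer would, in place of code of your own. Each camera call takes 0.05 s, during which the arm holds its last target. There are 200 camera calls.

## Task

Two lanes of the sloping pot rack still hold their nests of square pots and one has run empty. Take the nest of square pots lying on the bench and load it into the empty lane the same way round as the others: lying flat in the channel with the bases at the low end, right down against the stop. Lower it in gently rather than dropping it, and leave the nests already in the rack and the other things on the bench where they are.

Things in the scene. Friction and masses are not known exactly. Their poses are not given: they have to be found in the camera images.
- nest: Nest to load: ten nested black square pots, rigid, 139 mm long, 110 g, lying on the bench at any yaw. Origin: centre of the outermost pot's base, on the long axis, 30 mm up. x: base to open mouth; z up, y, z square to its sides. Tapers from 42 mm square at the base to 55 at 52 mm; from 52 to 139 mm along x the rims form a straight 60 x 60 mm square: grip there, mass centre about 74 mm from base.
- nest_mouth (a point): Centre of the nest's open mouth, on its axis, 139 mm from the base.
- rack: Fixed pot rack, 290 mm wide, low end away from the robot: three parallel sheet channels (lanes) 100 mm apart. Origin on the bench, middle lane; x to the high back, y to lane0, z up. Floors rise 25 degrees towards +x, 45 mm above the bench at the front stop, 125 at the back; 68 mm wide inside, 190 long, side lips 12 mm high; stop plate 40 mm high at the low (-x) end. 40 mm between loaded nests.
- lane0_stop (a point): Lane on the rack's own +y side (robot's right): the point on the axis of a properly loaded nest, 30 mm square to the channel floor, in the plane of the front stop's inner face. The centre of the outermost pot's base belongs here.
- lane1_stop (a point): Middle lane: the point on the axis of a properly loaded nest, 30 mm square to the channel floor, in the plane of the front stop's inner face. The centre of the outermost pot's base belongs here.
- lane2_stop (a point): Lane on the rack's own -y side (robot's left): the point on the axis of a properly loaded nest, 30 mm square to the channel floor, in the plane of the front stop's inner face. The centre of the outermost pot's base belongs here.
- lane0_mouth (a point): Lane on the rack's own +y side (robot's right): the point on the axis of a properly loaded nest, 139 mm up the slope from the same lane's stop point and 30 mm square to the channel floor. The centre of the open mouth belongs here.
- lane1_mouth (a point): Middle lane: the point on the axis of a properly loaded nest, 139 mm up the slope from the same lane's stop point and 30 mm square to the channel floor. The centre of the open mouth belongs here.
- lane2_mouth (a point): Lane on the rack's own -y side (robot's left): the point on the axis of a properly loaded nest, 139 mm up the slope from the same lane's stop point and 30 mm square to the channel floor. The centre of the open mouth belongs here.
- nest_in_rack_a: A nest like the one to load (same shape and frame: origin at the base centre, x towards the mouth), already lying in one of the lanes with its base at the front stop. Leave it.
- nest_in_rack_b: A second such nest, already lying in another lane. Leave it. The lane with neither nest is the empty one.
- round_pots: Bystander: nest of black round pots standing upright on the bench, 110 mm diameter, 156 mm tall. Origin at the centre of its underside.
- dibber: Bystander: turned wooden dibber lying on the bench, 230 mm long, 26 mm thick. Origin at its pointed tip, 13 mm above the bench; x axis runs from the tip to the grip end.
- trowel: Bystander: steel hand trowel with a wooden handle lying on the bench, 325 mm long, 26 mm thick handle. Origin between handle and blade, 13 mm above the bench; x points to the blade's tip (160 mm ahead), the handle ends 165 mm behind.
Mind the look-alikes: they are no part of the job. What is shaped like the nest but brown is not meant.

How it is judged:
On the way:
1. the nest is lifted clear of the bench (height (world z) of each of nest, nest_mouth above 0.07 m), for 0.2 s.
At the end, for the whole second after the job is handed in: The nest rests in the lane that was empty, base centre within 10 mm of its stop point and mouth centre within 12 mm of its mouth point. The nests already in the rack are within 15 mm, and the round pots, dibber and trowel within 30 mm, of where they started (((distance between nest and lane0_stop below 0.01 m and distance between nest_mouth and lane0_mouth below 0.012 m) or (distance between nest and lane1_stop below 0.01 m and distance between nest_mouth and lane1_mouth below 0.012 m) or (distance between nest and lane2_stop below 0.01 m and distance between nest_mouth and lane2_mouth below 0.012 m)) and linear speed of nest below 0.02 m/s and angular speed of nest below 0.2 rad/s and distance of each of nest_in_rack_a, nest_in_rack_b from where it was at the start of the episode below 0.015 m and distance of each of round_pots, dibber, trowel from where it was at the start of the episode below 0.03 m); the robot touches nothing.
It fails at once if the nest is let go so that it falls (over 0.5 m/s with no finger touching it) (contact force between the fingers and nest below 0.05 N and linear speed of nest above 0.5 m/s).
It fails at once if the nest is rammed into the rack (over 80 N between them) (contact force between nest and rack above 80 N).
It fails at once if a nest already in the rack is knocked out of place (over 25 mm) (distance of any of nest_in_rack_a, nest_in_rack_b from where it was at the start of the episode above 0.025 m).
It fails at once if the round pots, dibber or trowel are shoved (over 40 mm) (distance of any of round_pots, dibber, trowel from where it was at the start of the episode above 0.04 m).
It also fails if it takes over 35 s, if anything falls off the work surface, if the arm or the gripper's body presses on something with over 40 N, if the wrist force passes 120 N, or if a joint passes its speed limit or range.

## Working session

There is one attempt and no reset: what is moved stays moved. The work goes in short steps, Python scripts to look and compute and a tool call to move; the robot and the scene stay as the last step left them, time stands still between calls to the robot, and variables do not carry over. Pictures are saved under pics/ and viewed, at most 11 in all, crops included, and the job is handed in when it is done.

Besides the shell and the picture viewer there is one more tool, called after ">>>" in YAML: its name, and indented under it one key for each argument. arm_command: Moves the arm, as the interface text tells. Its arguments: {"type":"object","properties":{"motion":{"type":"array"},"force":{"type":"number"}},"required":["motion"]}

```bash
mkdir -p pics; ls; python3 - <<'E'
from rig import r
import cv2,pickle,numpy as np
d={}
for n in("scene","top"):
    c=r.capture(n);d[n]=c;cv2.imwrite(f"pics/{n}0.png",c["pixels"][...,::-1])
    print(n,c["fovy"],c["cx"],c["cy"],np.round(c["position"],4),np.round(c["rotation"],4).tolist())
pickle.dump(d,open("c0.pkl","wb"))
s=r.get_state();print(s["t"],s["eef_pos"],s["tcp_rot"],s["width"])
E
```

```text
pics
scene 45.72538226838082 286.6005573510051 213.75677182185606 [1.2948 0.7967 0.8985] [-2.1284, 0.0019, 2.4393]
top 50.1305585878353 278.0533543219179 212.3967002362675 [ 0.239  -0.1513  1.6021] [-2.9864, 0.0071, -1.5555]
0.1 [0.21161073 0.61412292 0.30193387] [-3.14007189e+00  9.94495505e-05  2.80980561e+00] 0.08789185473148844
```

View pics/scene0.png

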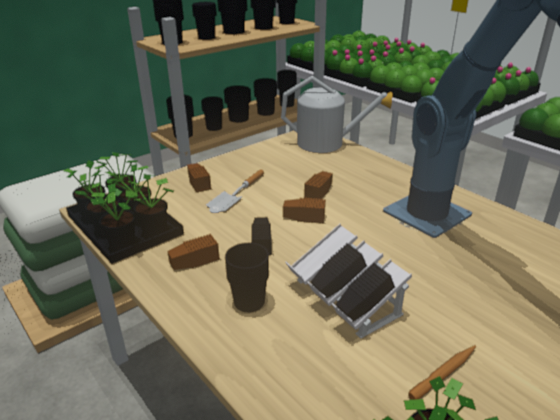

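View pics/top0.png

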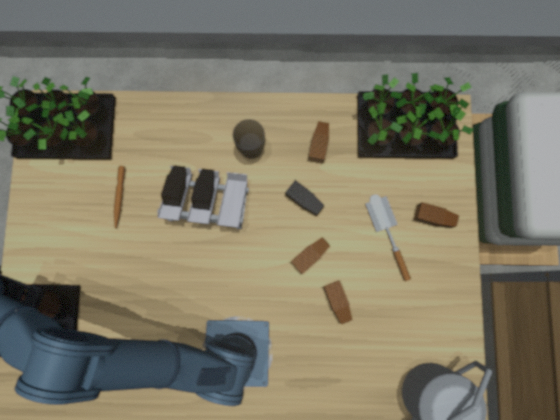

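The scene holds one dark nest at top (304,198). Four others with the same shape are brown: (319,142), (310,255), (337,302) and (437,215). The black one fits the description. The empty lane is the right-hand one at (234,201), on the robot's right, so lane0. I'll confirm both in a crop.

```bash
cat > h.py <<'E'
import numpy as np,cv2
from scipy.spatial.transform import Rotation as R
def cam(c):
    f=210/np.tan(np.radians(c["fovy"]/2)); return f,R.from_euler("xyz",c["rotation"]).as_matrix(),np.array(c["position"])
def onz(c,uv,z):
    f,M,p=cam(c);d=M@np.array([(uv[0]-c["cx"])/f,(uv[1]-c["cy"])/f,1.]);return p+d*(z-p[2])/d[2]
def proj(c,P):
    f,M,p=cam(c);q=(np.atleast_2d(P)-p)@M;return np.c_[q[:,0]/q[:,2]*f+c["cx"],q[:,1]/q[:,2]*f+c["cy"]]
E
python3 - <<'E'
import pickle,cv2,numpy as np
from h import *
d=pickle.load(open("c0.pkl","rb"))
c=d["top"];im=c["pixels"][...,::-1]
a=cv2.resize(im[150:250,150:340],None,fx=4,fy=4,interpolation=cv2.INTER_CUBIC)
b=d["scene"]["pixels"][...,::-1][200:345,220:420]
cv2.imwrite("pics/crop1.png",a)
cv2.imwrite("pics/crop2.png",cv2.resize(b,None,fx=4,fy=4,interpolation=cv2.INTER_CUBIC))
print(onz(c,(304,198),.03),onz(c,(240,350),0))
m=np.zeros((420,560),np.uint8);m[175:222,278:330]=(im[175:222,278:330].max(2)<85)*255
cn=max(cv2.findContours(m,0,2)[0],key=cv2.contourArea)
print(cv2.contourArea(cn),cv2.minAreaRect(cn),cv2.approxPolyDP(cv2.convexHull(cn),2,True)[:,0].tolist())
E
```

```text
[ 0.53799248 -0.22792583  0.03      ] [ 0.00740756 -0.01219371  0.        ]
557.5 ((304.55389404296875, 199.07992553710938), (37.436241149902344, 17.25481414794922), 37.5685920715332) [[295, 182], [322, 205], [316, 214], [302, 208], [286, 195]]
```

View pics/crop1.png

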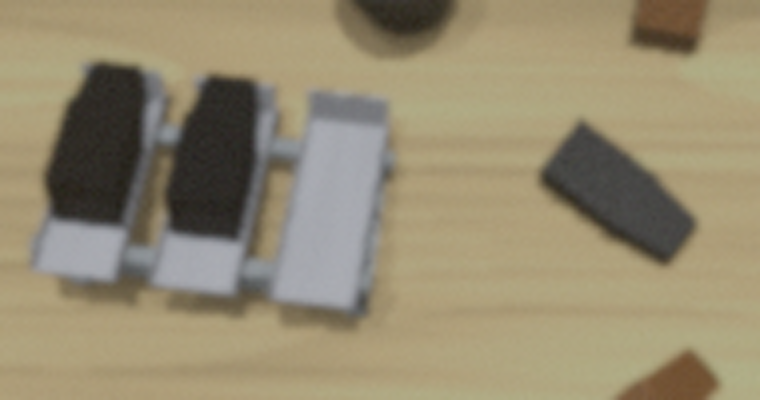

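View pics/crop2.png

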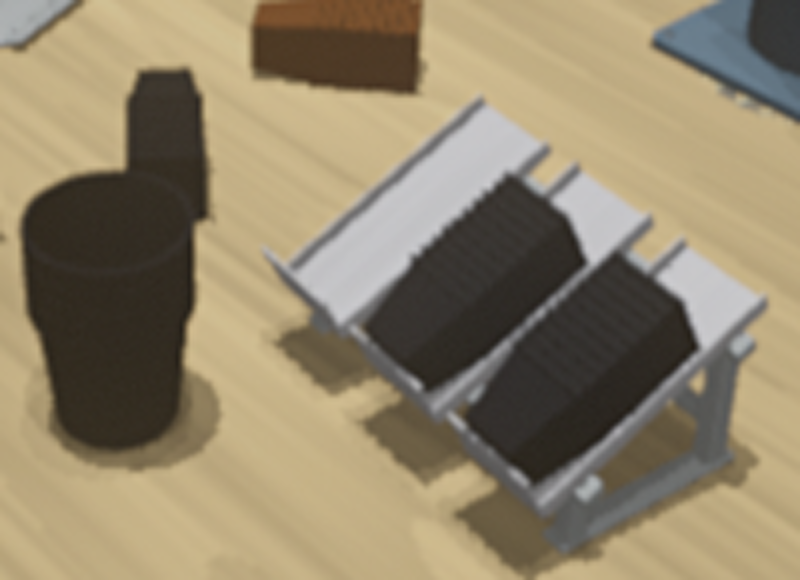

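Crop 1 confirms it. The dark grey nest at (304,198) has its mouth at upper left, edge (295,181)-(285,194), and its base at lower right, (324,205)-(316,215). Crop 2 shows the empty lane0 next to the two loaded ones. Next I'll measure the rough poses.

```bash
python3 - <<'E'
import pickle
from h import *
np.set_printoptions(precision=4,suppress=True)
d=pickle.load(open("c0.pkl","rb"));c=d["top"];s=d["scene"]
t=lambda u,v:(150+(u+.5)/4-.5,150+(v+.5)/4-.5)
q=lambda u,v:(220+(u+.5)/4-.5,200+(v+.5)/4-.5)
m=[onz(c,t(*p),.06) for p in((582,122),(541,175))];b=[onz(c,t(*p),.051) for p in((695,222),(665,262))]
print("nest mouth",m,np.linalg.norm(m[0]-m[1]),"base",b,np.linalg.norm(b[0]-b[1]))
M=(m[0]+m[1])/2;B=(b[0]+b[1])/2;print(M,B,np.linalg.norm((M-B)[:2]),np.degrees(np.arctan2(*(M-B)[1::-1])))
k=[onz(c,t(*p),.125) for p in((275,300),(356,310))];f=[onz(c,t(*p),.081) for p in((310,92),(387,98))]
print("back",k,np.linalg.norm(k[0]-k[1]),"stoptop",f,np.linalg.norm(f[0]-f[1]))
K=(k[0]+k[1])/2;F=(f[0]+f[1])/2;print(K,F,np.linalg.norm((K-F)[:2]),np.degrees(np.arctan2(*(K-F)[1::-1])))
print("pots rim",onz(c,(249,133),.156),"scene pots rim",onz(s,q(108,222),.156), "base",onz(s,q(120,410),0))
E
```

```text
nest mouth [array([ 0.5958, -0.1949,  0.06  ]), array([ 0.5478, -0.1595,  0.06  ])] 0.059606025064688976 base [array([ 0.5096, -0.2949,  0.051 ]), array([ 0.4738, -0.2687,  0.051 ])] 0.04434629422583698
[ 0.5718 -0.1772  0.06  ] [ 0.4917 -0.2818  0.051 ] 0.13180210462926567 52.554174679074464
back [array([0.4261, 0.0602, 0.125 ]), array([ 0.4187, -0.0073,  0.125 ])] 0.06788883108911568 stoptop [array([0.6144, 0.0425, 0.081 ]), array([ 0.61  , -0.0246,  0.081 ])] 0.06731002764885541
[0.4224 0.0264 0.125 ] [0.6122 0.009  0.081 ] 0.19059788481116374 174.73916425082803
pots rim [ 0.7333 -0.036   0.156 ] scene pots rim [ 0.728  -0.0292  0.156 ] base [ 0.7265 -0.0295 -0.    ]
```

>>> arm_command:
  motion:
    - [[0, 0, -15, 0, 0, 0, 88], [0, 0, -15, 0, 0, 0, 88], [0, 0, -15, 0, 0, 0, 88], [0, 0, -15, 0, 0, 0, 88], [0, 0, -15, 0, 0, 0, 88], [0, 0, -15, 0, 0, 0, 88], [0, 0, -10, 0, 0, 0, 88], [0, 0, 0, 0, 0, 0, 88]]

```text
t: 0.77
eef_pos: [0.2119, 0.6152, 0.4048]
tcp_rot: [3.138, -0.0, 2.81]
wrist_force: [1.1, 0.3, -0.6]
width: 0.0882
grip_force: 0.0
```

>>> arm_command:
  motion:
    - [[-26, -27, 0, 0, 0, 0, 88], [-26, -27, 0, 0, 0, 0, 88], [-26, -27, 0, 0, 0, 0, 88], [-26, -27, 0, 0, 0, 0, 88], [-26, -27, 0, 0, 0, 0, 88], [-26, -27, 0, 0, 0, 0, 88], [-26, -27, 0, 0, 0, 0, 88], [-26, -27, 0, 0, 0, 0, 88]]

```text
t: 1.43
eef_pos: [0.3382, 0.3404, 0.4018]
tcp_rot: [-3.14, -0.0, 2.81]
wrist_force: [0.4, 0.3, -0.0]
width: 0.088
grip_force: 0.0
```

>>> arm_command:
  motion:
    - [[-26, -27, 0, 0, 0, 0, 88], [-26, -27, 0, 0, 0, 0, 88], [-26, -27, 0, 0, 0, 0, 88], [-26, -27, 0, 0, 0, 0, 88], [-26, -27, 0, 0, 0, 0, 88], [-26, -27, 0, 0, 0, 0, 88], [-26, -27, 0, 0, 0, 0, 88], [0, 0, 0, 0, 0, 0, 88]]

```text
t: 2.1
eef_pos: [0.4504, 0.0974, 0.4022]
tcp_rot: [-3.139, 0.002, 2.8]
wrist_force: [-2.0, -0.4, -1.0]
width: 0.0882
grip_force: 0.0
```

```bash
python3 - <<'E'
from rig import r
import cv2,pickle,numpy as np
from h import *
c=r.capture("wrist");pickle.dump(c,open("w1.pkl","wb"));cv2.imwrite("pics/w1.png",c["pixels"][...,::-1])
print(c["position"],c["rotation"],c["fovy"])
E
```

```text
[0.3769932  0.12373942 0.48470951] [2.83314946e+00 2.73818163e-03 1.22799053e+00] 63.13220167520437
```

View pics/w1.png

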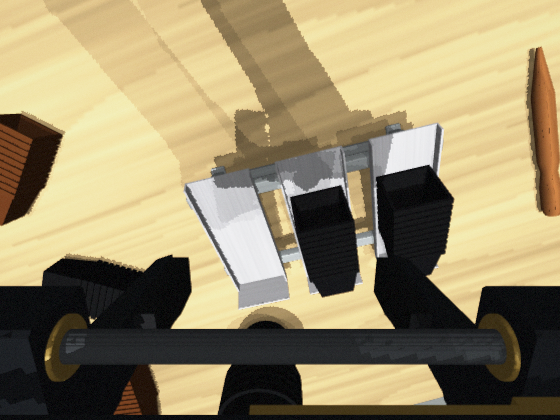

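The wrist view shows the empty lane0 clearly. Its back edge is around (188,187)-(250,168) and its stop around (239,307)-(289,297). I'll enlarge it to get the corners.

```bash
python3 - <<'E'
import pickle
from h import *
c=pickle.load(open("w1.pkl","rb"));cv2.imwrite("pics/w1c.png",cv2.resize(c["pixels"][160:310,175:365,::-1],None,fx=4,fy=4,interpolation=cv2.INTER_CUBIC))
E
```

```text
(no output)
```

View pics/w1c.png

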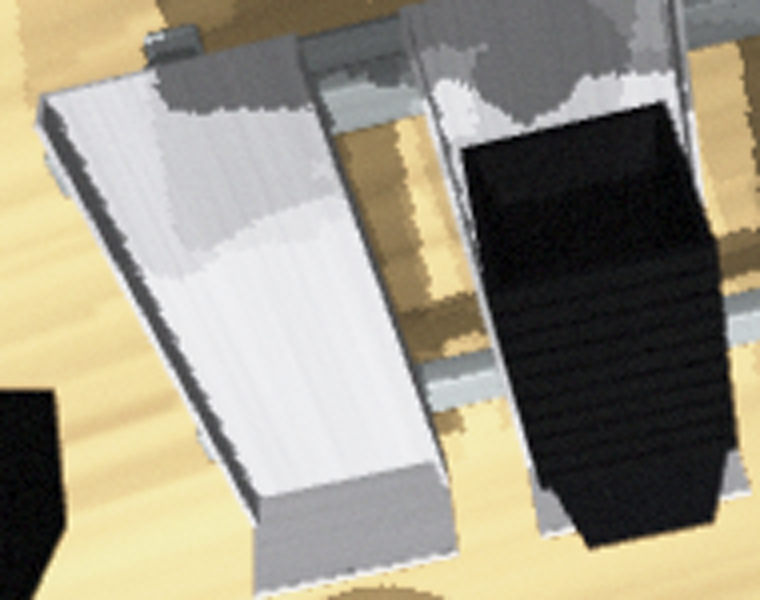

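```bash
python3 - <<'E'
import pickle
from h import *
np.set_printoptions(precision=4,suppress=True)
c=pickle.load(open("w1.pkl","rb"));t=lambda u,v:(175+(u+.5)/4-.5,160+(v+.5)/4-.5)
P={"foldL":((262,497),.045),"foldR":((430,462),.045),"foldRlip":((443,487),.056),"topL":((255,596),.081),"topR":((457,553),.081),"backL":((50,97),.125),"backLlip":((40,100),.136),"backR":((300,36),.136),
 "mouthL":((462,150),0),"mouthR":((667,102),0)}
# middle nest top rim at mouth: axis 30 above floor at s=139, +30 normal
import math
a=math.radians(25); P["mouthL"]=(P["mouthL"][0],.045+.139*math.sin(a)+.06*math.cos(a));P["mouthR"]=(P["mouthR"][0],P["mouthL"][1])
X={k:onz(c,t(*p),z) for k,(p,z) in P.items()}
for k,v in X.items():print(k,v)
def y(a,b):v=X[b]-X[a];return np.linalg.norm(v),np.degrees(np.arctan2(v[1],v[0]))
for p in(("topL","topR"),("foldL","foldR"),("backLlip","backR"),("foldL","backL"),("foldRlip","backR"),("mouthL","mouthR")):print(p,y(*p))
# same for top view crop
d=pickle.load(open("c0.pkl","rb"))["top"];
E
```

```text
foldL [ 0.5936 -0.0198  0.045 ]
foldR [0.6006 0.0424 0.045 ]
foldRlip [0.6058 0.0454 0.056 ]
topL [ 0.6104 -0.0244  0.081 ]
topR [0.6176 0.0461 0.081 ]
backL [ 0.422  -0.0024  0.125 ]
backLlip [ 0.4205 -0.0014  0.136 ]
backR [0.4276 0.0689 0.136 ]
mouthL [0.4644 0.0998 0.1581]
mouthR [0.4698 0.1511 0.1581]
('topL', 'topR') (np.float64(0.07088882777079934), np.float64(84.14437327553537))
('foldL', 'foldR') (np.float64(0.06255887439684085), np.float64(83.53957559297224))
('backLlip', 'backR') (np.float64(0.07060381990474632), np.float64(84.2527502517437))
('foldL', 'backL') (np.float64(0.19005093383653218), np.float64(174.21907896390763))
('foldRlip', 'backR') (np.float64(0.1967528142682468), np.float64(172.49912402453302))
('mouthL', 'mouthR') (np.float64(0.051575058783377335), np.float64(84.0684801193014))
```

```bash
python3 - <<'E'
import pickle
from h import *
np.set_printoptions(precision=4,suppress=True)
c=pickle.load(open("w1.pkl","rb"));t=lambda u,v:(175+(u+.5)/4-.5,160+(v+.5)/4-.5)
a=np.radians(25);w=np.radians(174.2);e=np.array([np.cos(w),np.sin(w),0]);l=np.array([-np.sin(w),np.cos(w),0]) # rack x,y
L=[(onz(c,t(*p),z)+onz(c,t(*q),z))/2 for p,q,z in(((462,150),(667,102),.045+.139*np.sin(a)),((485,287),(717,240),.045+.139*np.sin(a)+.06*np.cos(a)))]
for v,h in zip(L,(0,.06)):
    print("lane0 stop floor pt from lane1 mouth",v+l*.1-e*(.139*np.cos(a)-h*np.sin(a)))
E
```

```text
lane0 stop floor pt from lane1 mouth [0.5973 0.0135 0.1037]
lane0 stop floor pt from lane1 mouth [0.5945 0.0134 0.1581]
```

>>> arm_command:
  motion:
    - [[-13, -30, 0, 0, 0, 7, 88], [-13, -30, 0, 0, 0, 7, 88], [-10, -30, 0, 0, 0, 7, 88], [-7, -32, 0, 0, 0, 7, 88], [-3, -33, 0, 0, 0, 7, 88], [0, -33, 0, 0, 0, 7, 88], [0, 0, 0, 0, 0, 7, 88], [0, 0, 0, 0, 0, 7, 88]]

```text
t: 2.82
eef_pos: [0.3762, -0.0643, 0.4022]
tcp_rot: [-3.141, -0.001, 1.826]
wrist_force: [0.5, 0.2, 0.4]
width: 0.0879
grip_force: 0.0
```

>>> arm_command:
  motion:
    - [[-33, 6, 5, 0, 0, 7, 88], [-32, 9, 5, 0, 0, 7, 88], [-30, 13, 5, 0, 0, 7, 88], [-28, 17, 5, 0, 0, 7, 88], [-26, 20, 5, 0, 0, 7, 88], [-23, 23, 5, 0, 0, 7, 88], [-20, 26, 5, 0, 0, 7, 88], [-18, 28, 5, 0, 0, 3, 88]]

```text
t: 3.48
eef_pos: [0.4888, -0.3035, 0.3612]
tcp_rot: [-3.14, -0.0, 0.921]
wrist_force: [2.0, 0.3, -0.7]
width: 0.0882
grip_force: 0.0
```

```bash
python3 - <<'E'
from rig import r
import pickle
from h import *
c=r.capture("wrist");pickle.dump(c,open("w2.pkl","wb"));cv2.imwrite("pics/w2.png",c["pixels"][...,::-1])
s=r.get_state();print(s["eef_pos"],s["tcp_rot"],c["position"])
E
```

```text
[ 0.48919874 -0.30887896  0.36011659] [3.14077636 0.00463486 0.91685757] [ 0.53648405 -0.24147615  0.44381857]
```

View pics/w2.png

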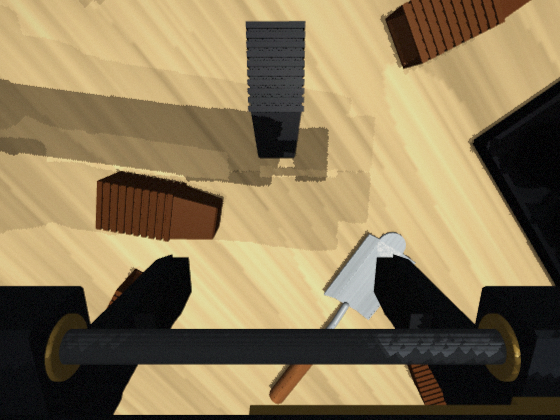

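The black nest lies almost straight up in the picture. Its mouth edge is (247,22)-(305,22), its rims run down to row 110, and its base is at row 157. The trowel and the brown decoys are clear of the grip zone.

```bash
python3 - <<'E'
import pickle
from rig import r
from h import *
np.set_printoptions(precision=4,suppress=True)
c=pickle.load(open("w2.pkl","rb"))
m=[onz(c,p,.06) for p in((246.5,21.5),(305,21.5))];k=[onz(c,p,.06) for p in((249,109),(303.5,109))]
b=[onz(c,p,.009) for p in((259,157.5),(296,157.5))]
n=np.linalg.norm
print(m,n(m[0]-m[1]),n(k[0]-k[1]),n(b[0]-b[1]))
M,K,B=[(a[0]+a[1])/2 for a in(m,k,b)];print(M,K,B,n((M-K)[:2]),n((M-B)[:2]))
ang=lambda v:np.degrees(np.arctan2(v[1],v[0]));print(ang(M-K),ang(M-B),ang(m[0]-m[1])-90)
u=(M-B);u[2]=0;u/=n(u)
G=M-u*.055;s=r.get_state();T=R.from_euler("xyz",s["tcp_rot"]).as_matrix();p=np.array(s["eef_pos"])
print("grip pt",G,"delta tool xy",T.T@(np.r_[G[:2],.093]-p)*1000,np.degrees(s["tcp_rot"]))
E
```

```text
[array([ 0.5544, -0.158 ,  0.06  ]), array([ 0.6011, -0.1935,  0.06  ])] 0.05866272943808349 0.05868991891759199 0.047066339748413115
[ 0.5778 -0.1757  0.06  ] [ 0.5269 -0.2427  0.06  ] [ 0.4908 -0.2907  0.009 ] 0.08414121745278172 0.14420877929401535
52.765700737922245 52.893317805171776 52.718138666080506
grip pt [ 0.5446 -0.2196  0.06  ] delta tool xy [105.8087 -10.5641 266.6205] [179.9532   0.2656  52.5321]
```

>>> arm_command:
  motion:
    - [[26, -3, 15, 0, 0, 0, 88], [27, -3, 15, 0, 0, 0, 88], [27, -3, 15, 0, 0, 0, 88], [26, -2, 15, 0, 0, 0, 88], [0, 0, 35, 0, 0, 0, 88], [0, 0, 35, 0, 0, 0, 88], [0, 0, 35, 0, 0, 0, 88], [0, 0, 35, 0, 0, 0, 88]]

```text
t: 4.2
eef_pos: [0.5424, -0.2106, 0.1603]
tcp_rot: [-3.14, -0.0, 0.927]
wrist_force: [0.8, -0.2, -1.1]
width: 0.0878
grip_force: 0.0
```

>>> arm_command:
  motion:
    - [[0, 0, 25, 0, 0, 0, 88], [0, 0, 20, 0, 0, 0, 88], [0, 0, 15, 0, 0, 0, 88], [0, 0, 8, 0, 0, 0, 88], [0, 0, 5, 0, 0, 0, 88], [0, 0, 0, 0, 0, 0, 88], [0, 0, 0, 0, 0, 0, 88], [0, 0, 0, 0, 0, 0, 88]]

```text
t: 4.87
eef_pos: [0.5432, -0.213, 0.0908]
tcp_rot: [3.14, -0.001, 0.925]
wrist_force: [0.3, -0.7, 0.0]
width: 0.0877
grip_force: 0.0
```

>>> arm_command:
  motion:
    - [[0, 3, 3, 0, 0, 0, 88], [0, 0, 0, 0, 0, 0, 70], [0, 0, 0, 0, 0, 0, 50], [0, 0, 0, 0, 0, 0, 50], [0, 0, 0, 0, 0, 0, 50], [0, 0, 0, 0, 0, 0, 50], [0, 0, 0, 0, 0, 0, 50], [0, 0, 0, 0, 0, 0, 50]]
  force: 15

```text
t: 5.53
eef_pos: [0.5449, -0.2146, 0.0868]
tcp_rot: [3.141, -0.0, 0.925]
wrist_force: [0.1, 1.1, 1.5]
width: 0.0601
grip_force: 15.0
```

>>> arm_command:
  motion:
    - [[0, 0, -10, 0, 0, 0, 50], [0, 0, -20, 0, 0, 0, 50], [0, 0, -30, 0, 0, 0, 50], [0, 0, -35, 0, 0, 0, 50], [0, 0, -35, 0, 0, 0, 50], [0, 0, -35, 0, 0, 0, 50], [0, 0, -30, 0, 0, 0, 50], [0, 0, -15, 0, 0, 0, 50]]

```text
t: 6.2
eef_pos: [0.5454, -0.2155, 0.3011]
tcp_rot: [3.137, -0.002, 0.924]
wrist_force: [0.3, -0.3, -1.5]
width: 0.0596
grip_force: 15.0
```

```bash
python3 - <<'E'
from rig import r
import pickle
from h import *
c=r.capture("wrist");pickle.dump(c,open("w3.pkl","wb"));cv2.imwrite("pics/w3.png",c["pixels"][...,::-1])
s=r.get_state();pickle.dump(s,open("s3.pkl","wb"));print(s["eef_pos"],s["tcp_rot"],s["width"])
E
```

```text
[ 0.54622414 -0.21583687  0.30252876] [ 3.13490879e+00 -3.01873787e-03  9.24140037e-01] 0.05989837882980726
```

View pics/w3.png

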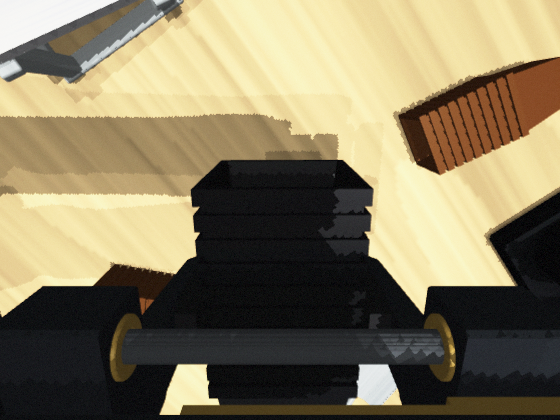

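```bash
cat > plan.py <<'E'
from h import *
import pickle,sys
np.set_printoptions(precision=4,suppress=True)
a=np.radians(25);w=np.radians(174.2);e=np.array([np.cos(w),np.sin(w),0]);z=np.array([0,0,1.])
X=e*np.cos(a)+z*np.sin(a);N=-e*np.sin(a)+z*np.cos(a);RT=np.c_[X,np.cross(-N,X),-N]
F=np.array([.597,.0135,.045]);S=F+.03*N
def goal(mx,up=0,back=0): return S+up*N+back*X-RT@np.array([mx-.139,0,.0568])
def rel(s,g):
    T=R.from_euler("xyz",s["tcp_rot"]).as_matrix();p=np.array(s["eef_pos"])
    return T.T@(g-p)*1000,np.degrees(R.from_matrix(T.T@RT).as_rotvec()),RT.T@(g-p)*1000
E
python3 - <<'E'
from plan import *
c=pickle.load(open("w3.pkl","rb"));s=pickle.load(open("s3.pkl","rb"))
T=R.from_euler("xyz",s["tcp_rot"]).as_matrix();p=np.array(s["eef_pos"]);f,M,q=cam(c)
for uv,tz in(((192,189),.0268),((373,189),.0268),((219,160),.0868),((342,160),.0868)):
    d=T.T@M@np.array([(uv[0]-c["cx"])/f,(uv[1]-c["cy"])/f,1]);o=T.T@(q-p);print(o+d*(tz-o[2])/d[2])
for up,b in((.1,.02),(0.0,0)):
    g=goal(.05,up,b);print(g,*rel(s,g))
print(R.from_matrix(RT).as_euler("xyz"))
E
```

```text
[ 0.0512 -0.0299  0.0268]
[0.0512 0.0289 0.0268]
[ 0.0509 -0.0319  0.0868]
[0.0509 0.0287 0.0868]
[0.5773 0.0155 0.2604] [ 203.2058 -114.9027   42.0116] [  26.7871   15.1474 -118.9192] [-24.6148 233.2941  35.0459]
[0.5532 0.0179 0.1613] [ 190.3856 -136.198   140.9164] [  26.7871   15.1474 -118.9192] [-44.6148 233.2941 135.0459]
[ 3.1416 -0.4363  3.0404]
```

The nest is held squarely, with the mouth edge at row 189 and columns 192-373. That puts the mouth 51 mm ahead of the TCP. Next I'll swing over to the rack.

>>> arm_command:
  motion:
    - [[13, -6, 0, 0, 0, -7, 50], [14, -5, 0, 0, 0, -7, 50], [14, -3, 0, 0, 0, -7, 50], [15, -1, 0, 0, 0, -7, 50], [15, 0, 0, 0, 0, -7, 50], [14, 2, 0, 0, 0, -7, 50], [14, 4, 0, 0, 0, -7, 50], [13, 6, 0, 0, 0, -7, 50]]

```text
t: 6.92
eef_pos: [0.5664, -0.0994, 0.2959]
tcp_rot: [-3.14, -0.001, 1.908]
wrist_force: [0.9, 0.3, -1.0]
width: 0.0598
grip_force: 15.0
```

>>> arm_command:
  motion:
    - [[13, 7, 0, 0, 0, -7, 50], [12, 9, 0, 0, 0, -7, 50], [10, 10, 0, 0, 0, -7, 50], [9, 11, 0, 0, 0, -7, 50], [8, 12, 0, 0, 0, -7, 50], [6, 13, 0, 0, 0, -7, 50], [4, 14, 0, 0, 0, -7, 50], [3, 14, 0, 0, 0, -7, 50]]

```text
t: 7.58
eef_pos: [0.5882, 0.014, 0.2959]
tcp_rot: [-3.141, -0.002, 2.886]
wrist_force: [0.6, -0.0, -1.4]
width: 0.0596
grip_force: 15.0
```

>>> arm_command:
  motion:
    - [[0, 0, 0, 0, 0, -7, 50], [0, 0, 0, 0, 0, -2, 50], [0, 0, 0, 0, 6, 0, 50], [0, 0, 0, 0, 7, 0, 50], [0, 0, 0, 0, 7, 0, 50], [0, 0, 0, 0, 5, 0, 50], [0, 0, 0, 0, 0, 0, 50], [0, 0, 0, 0, 0, 0, 50]]

```text
t: 8.25
eef_pos: [0.5888, 0.0132, 0.295]
tcp_rot: [-3.141, -0.437, 3.036]
wrist_force: [0.4, 1.3, -0.5]
width: 0.06
grip_force: 15.0
```

```bash
python3 - <<'E'
from plan import *
from rig import r
s=r.get_state();print(s["eef_pos"],s["tcp_rot"],s["joints"],s["wrist_force"])
for up,b in((.06,.02),(.02,.01),(0,0)):g=goal(.051,up,b);print(g,*rel(s,g))
for n in("scene","wrist"):
    c=r.capture(n);pickle.dump(c,open(f"{n}4.pkl","wb"))
    if n=="scene":cv2.imwrite("pics/s4.png",cv2.resize(c["pixels"][150:345,180:440,::-1],None,fx=3,fy=3,interpolation=cv2.INTER_CUBIC))
E
```

```text
[0.5888 0.0132 0.295 ] [-3.1408 -0.4366  3.0359] [-0.169   0.6585  0.1626  1.4247 -0.151   1.5027  1.4911] [ 0.4353  1.3228 -0.4934]
[0.5613 0.0171 0.2237] [-5.0178  1.1073 76.3915] [ 0.0611 -0.014  -0.2317] [-5.0037  1.1686 76.3915]
[0.5535 0.0179 0.1832] [-15.0275   1.1051 116.389 ] [ 0.0611 -0.014  -0.2317] [-15.0037   1.1686 116.3915]
[0.5541 0.0179 0.1609] [-25.0324   1.1242 136.3866] [ 0.0611 -0.014  -0.2317] [-25.0037   1.1686 136.3915]
```

View pics/s4.png

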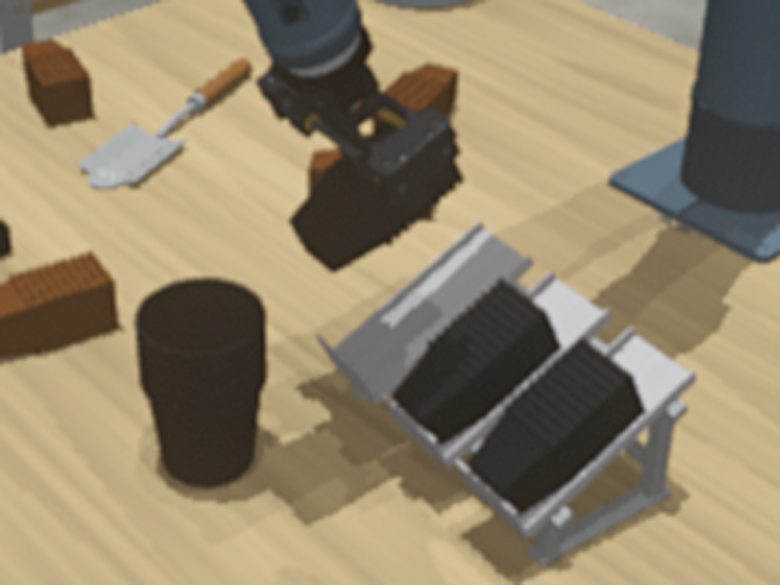

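The nest hangs above the empty lane, tilted parallel to it with its base at the low end and everything clear. Lowering it to about 20 mm above the floor.

>>> arm_command:
  motion:
    - [[-5, 0, 15, 0, 0, 0, 50], [-5, 1, 25, 0, 0, 0, 50], [-5, 0, 25, 0, 0, 0, 50], [0, 0, 20, 0, 0, 0, 50], [0, 0, 15, 0, 0, 0, 50], [0, 0, 10, 0, 0, 0, 50], [0, 0, 6, 0, 0, 0, 50], [0, 0, 0, 0, 0, 0, 50]]

```text
t: 9.02
eef_pos: [0.553, 0.0183, 0.1852]
tcp_rot: [3.142, -0.436, 3.037]
wrist_force: [-0.0, 0.3, -0.6]
width: 0.0601
grip_force: 15.0
```

```bash
python3 - <<'E'
from plan import *
from rig import r
s=r.get_state();print(rel(s,goal(.051)),s["wrist_force"])
c=r.capture("wrist");pickle.dump(c,open("w5.pkl","wb"));cv2.imwrite("pics/w5.png",c["pixels"][...,::-1])
E
```

```text
(array([-11.3348,  -0.3258,  21.5361]), array([ 0.083 , -0.006 , -0.1762]), array([-11.3316,  -0.3294,  21.5377])) [-0.0266  0.2703 -0.5575]
```

View pics/w5.png

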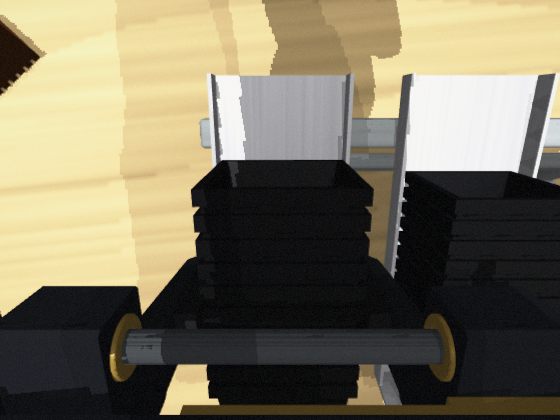

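The nest is lined up with the lane. The lane's back edge is at columns 208-354 and row 75, and the bottom rim of the mouth at 219-342. I'll check the lateral offset numerically.

```bash
python3 - <<'E'
from plan import *
c=pickle.load(open("w5.pkl","rb"));from rig import r
s=r.get_state()
T=R.from_euler("xyz",s["tcp_rot"]).as_matrix();p=np.array(s["eef_pos"]);f,M,q=cam(c)
for uv,tz in(((208,75),.096),((353.5,75),.096),((216,163),.096),((345,163),.096),((219,160),.0868),((342,160),.0868)):
    d=T.T@M@np.array([(uv[0]-c["cx"])/f,(uv[1]-c["cy"])/f,1]);o=T.T@(q-p);print(o+d*(tz-o[2])/d[2])
E
```

```text
[ 0.0912 -0.0361  0.096 ]
[0.0912 0.0345 0.096 ]
[ 0.0483 -0.0347  0.096 ]
[0.0483 0.0327 0.096 ]
[ 0.0514 -0.0314  0.0868]
[0.0513 0.0295 0.0868]
```

>>> arm_command:
  motion:
    - [[0, 0, 4, 0, 0, 0, 50], [0, 0, 4, 0, 0, 0, 50], [0, 0, 3, 0, 0, 0, 50], [0, 0, 3, 0, 0, 0, 50], [0, 0, 0, 0, 0, 0, 50], [0, 0, 0, 0, 0, 0, 50], [0, 0, 0, 0, 0, 0, 50], [0, 0, 0, 0, 0, 0, 50]]

```text
t: 9.73
eef_pos: [0.5481, 0.0187, 0.1727]
tcp_rot: [3.142, -0.436, 3.037]
wrist_force: [0.1, 0.8, -1.2]
width: 0.06
grip_force: 15.0
```

Lateral error is under 1 mm, and the stop distance agrees at 11 mm. Lowering slowly until contact.

>>> arm_command:
  motion:
    - [[0, 0, 1, 0, 0, 0, 50], [0, 0, 1, 0, 0, 0, 50], [0, 0, 1, 0, 0, 0, 50], [0, 0, 1, 0, 0, 0, 50], [0, 0, 1, 0, 0, 0, 50], [0, 0, 0, 0, 0, 0, 50], [0, 0, 0, 0, 0, 0, 50], [0, 0, 0, 0, 0, 0, 50]]

```text
t: 10.4
eef_pos: [0.5458, 0.019, 0.1681]
tcp_rot: [-3.142, -0.436, 3.037]
wrist_force: [-0.3, 0.2, -1.7]
width: 0.0594
grip_force: 15.0
```

>>> arm_command:
  motion:
    - [[0, 0, 0.5, 0, 0, 0, 50], [0, 0, 0.5, 0, 0, 0, 50], [0, 0, 0.5, 0, 0, 0, 50], [0, 0, 0.5, 0, 0, 0, 50], [0, 0, 0, 0, 0, 0, 50], [0, 0, 0, 0, 0, 0, 50], [0, 0, 0, 0, 0, 0, 50], [0, 0, 0, 0, 0, 0, 50]]

```text
t: 11.07
eef_pos: [0.5449, 0.0191, 0.1662]
tcp_rot: [3.142, -0.436, 3.037]
wrist_force: [-0.5, 0.6, -1.4]
width: 0.0598
grip_force: 15.0
```

>>> arm_command:
  motion:
    - [[-1, 0, 0, 0, 0, 0, 50], [-1, 0, 0, 0, 0, 0, 50], [-1, 0, 0, 0, 0, 0, 50], [-1, 0, 0, 0, 0, 0, 50], [-1, 0, 0, 0, 0, 0, 50], [-1, 0, 0, 0, 0, 0, 50], [-1, 0, 0, 0, 0, 0, 50], [0, 0, 0, 0, 0, 0, 50]]

```text
t: 11.73
eef_pos: [0.5514, 0.0184, 0.1631]
tcp_rot: [-3.142, -0.436, 3.037]
wrist_force: [0.3, 0.6, -1.4]
width: 0.0598
grip_force: 15.0
```

>>> arm_command:
  motion:
    - [[0, 0, 0.5, 0, 0, 0, 50], [0, 0, 0.5, 0, 0, 0, 50], [0, 0, 0, 0, 0, 0, 50], [0, 0, 0, 0, 0, 0, 50], [0, 0, 0, 0, 0, 0, 50], [0, 0, 0, 0, 0, 0, 50], [0, 0, 0, 0, 0, 0, 50], [0, 0, 0, 0, 0, 0, 50]]

```text
t: 12.4
eef_pos: [0.5508, 0.0185, 0.1624]
tcp_rot: [-3.142, -0.436, 3.037]
wrist_force: [0.6, 0.5, -0.6]
width: 0.0598
grip_force: 15.0
```

>>> arm_command:
  motion:
    - [[0, 0, 0.5, 0, 0, 0, 50], [0, 0, 0.5, 0, 0, 0, 50], [0, 0, 0, 0, 0, 0, 50], [0, 0, 0, 0, 0, 0, 50], [0, 0, 0, 0, 0, 0, 50], [0, 0, 0, 0, 0, 0, 50], [0, 0, 0, 0, 0, 0, 50], [0, 0, 0, 0, 0, 0, 50]]

```text
t: 13.07
eef_pos: [0.5507, 0.0185, 0.162]
tcp_rot: [3.141, -0.436, 3.037]
wrist_force: [-0.3, 0.6, 5.5]
width: 0.06
grip_force: 15.0
```

```bash
python3 - <<'E'
from plan import *
from rig import r
F=[]
for i in range(4):
    r.capture("wrist");s=r.get_state();F.append(s["wrist_force"])
print(rel(s,goal(.051))[2],np.mean(F,0),RT.T@np.mean(F,0))
E
```

```text
[-3.6399 -0.2638 -0.4754] [0.7412 0.3212 5.9797] [ 1.8882  0.3945 -5.7173]
```

It has touched the floor, with a normal force of about 6 N. I'll ease off slightly and slide down to the stop.

>>> arm_command:
  motion:
    - [[0, 0, -0.4, 0, 0, 0, 50], [-0.5, 0, 0, 0, 0, 0, 50], [-0.5, 0, 0, 0, 0, 0, 50], [-0.5, 0, 0, 0, 0, 0, 50], [-0.5, 0, 0, 0, 0, 0, 50], [-0.5, 0, 0, 0, 0, 0, 50], [0, 0, 0, 0, 0, 0, 50], [0, 0, 0, 0, 0, 0, 50]]

```text
t: 13.93
eef_pos: [0.553, 0.0182, 0.1609]
tcp_rot: [3.142, -0.436, 3.037]
wrist_force: [0.8, -1.1, 4.6]
width: 0.0599
grip_force: 15.0
```

>>> arm_command:
  motion:
    - [[-0.5, 0, 0, 0, 0, 0, 50], [-0.5, 0, 0, 0, 0, 0, 50], [0, 0, 0, 0, 0, 0, 50], [0, 0, 0, 0, 0, 0, 50], [0, 0, 0, 0, 0, 0, 50], [0, 0, 0, 0, 0, 0, 50], [0, 0, 0, 0, 0, 0, 50], [0, 0, 0, 0, 0, 0, 50]]

```text
t: 14.6
eef_pos: [0.5532, 0.0182, 0.1607]
tcp_rot: [-3.142, -0.438, 3.037]
wrist_force: [-1.8, 0.0, 7.8]
width: 0.0596
grip_force: 15.0
```

```bash
python3 - <<'E'
from plan import *
from rig import r
F=[]
for i in range(3):
    r.capture("wrist");s=r.get_state();F.append(s["wrist_force"])
print(rel(s,goal(.051))[2],np.mean(F,0),RT.T@np.mean(F,0))
E
```

```text
[-0.8289 -0.2184 -0.5215] [-2.1257  0.1588  8.4357] [ 5.4963 -0.0568 -6.7448]
```

Force along the slope has risen to 5.5 N and the motion has stalled, so it's on the stop. I'll relieve the pressure and open just enough to stay clear of the neighbour.

>>> arm_command:
  motion:
    - [[0.3, 0, -0.3, 0, 0, 0, 50], [0, 0, 0, 0, 0, 0, 61], [0, 0, 0, 0, 0, 0, 63], [0, 0, 0, 0, 0, 0, 66], [0, 0, 0, 0, 0, 0, 70], [0, 0, 0, 0, 0, 0, 74], [0, 0, 0, 0, 0, 0, 74], [0, 0, 0, 0, 0, 0, 74]]

```text
t: 15.42
eef_pos: [0.5536, 0.0182, 0.1607]
tcp_rot: [-3.142, -0.436, 3.037]
wrist_force: [-0.1, 0.2, -0.2]
width: 0.0737
grip_force: 0.0
```

>>> arm_command:
  motion:
    - [[0, 0, -5, 0, 0, 0, 74], [0, 0, -10, 0, 0, 0, 74], [0, 0, -15, 0, 0, 0, 74], [0, 0, -20, 0, 0, 0, 74], [0, 0, -25, 0, 0, 0, 74], [0, 0, -25, 0, 0, 0, 74], [0, 0, -20, 0, 0, 0, 74], [0, 0, 0, 0, 0, 0, 74]]

```text
t: 16.08
eef_pos: [0.6072, 0.0124, 0.2741]
tcp_rot: [3.141, -0.428, 3.037]
wrist_force: [-0.5, -0.1, 0.7]
width: 0.0738
grip_force: 0.0
```

```bash
python3 - <<'E'
from plan import *
from rig import r
s=r.get_state();print(s["t"],s["eef_pos"],s["wrist_force"])
c=r.capture("wrist");d=r.capture("scene");pickle.dump((c,d,s),open("w6.pkl","wb"))
a=cv2.resize(c["pixels"][:,:,::-1],(400,300));b=cv2.resize(d["pixels"][180:345,200:420,::-1],(400,300))
cv2.imwrite("pics/f6.png",np.hstack([a,b]))
E
```

```text
16.0833 [0.6072 0.0124 0.2741] [-0.4521 -0.1156  0.7312]
```

View pics/f6.png

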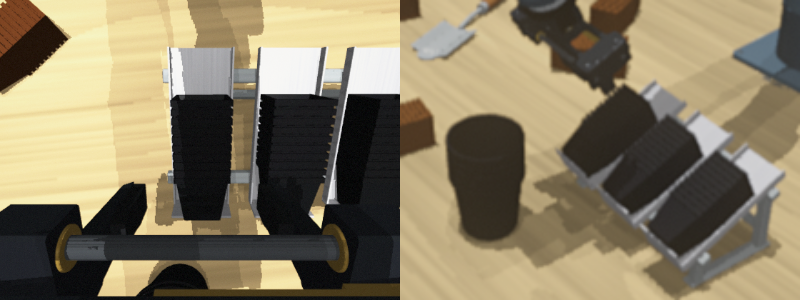

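All three nests lie in line in the rack. The mouth edges of lane0 and lane1 are both at row 95 in the left half of the picture. The gripper is clear of everything, so I'm handing in.

```bash
python3 -c "
from rig import r
print(r.job_done())"
```

```text
the job is handed in; nothing more can be done
None
```

I loaded the black nest into the empty lane0, base down against the stop and level with the nest beside it. The other nests and bench items looked undisturbed, and I handed the job in after about 16 s of robot time; the hand-in gave no verdict.

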